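Dock the bench caddy against its buffer

TASK

Take the little wheeled caddy by its blue push bar, roll it forward until its two front swivel castors trail straight behind their pivots, then steer it into the green-mouthed docking bay and keep pushing gently, feeling for the orange buffer, until the buffer is fully home; then let go. Never press the caddy against the bay with more than about 20 N, touch the bay only with the caddy, keep its wheels on the worktop and its bottles standing in it, and leave the other things on the bench alone.

Things in the scene. Friction and masses are not known exactly. Their poses are not given: they have to be found in the camera images.
- caddy: White tray caddy on four 24 mm wheels, about 0.9 kg loaded. Origin on the worktop under the tray's middle; x forward (to its nose), y left, z up. Tray 150 mm (x) by 120 mm (y), rim 56 mm high; black rubber nose to x = +85 mm. Fixed wheels at x = -50 mm; swivel castors in front (pivots x = +50, y = +-44 mm, trail 10 mm). Two bottles, up to 110 mm over the worktop, stand in the front half, a low fixed dish in the back half.
- caddy_bar (a point): Centre of the blue push bar at the back of the caddy: x = -78 mm, 85 mm above the worktop. The bar lies along the caddy's y: 110 mm long, 10 mm thick (along x), 16 mm high, on two posts at y = +-48 mm with 86 mm free between them. Axes as the caddy's.
- castor_left (a joint): Swivel angle of the left front castor, rad: 0 = trailing straight (wheel behind its pivot when the caddy rolls forward), +-3.14 = wheel ahead of the pivot. It starts crooked. About 40 to 70 mm of forward rolling makes it trail.
- castor_right (a joint): The same for the right front castor.
- dock: Docking bay fixed to the worktop: two aluminium rails 50 mm high from x = 0 to 275 mm, 130 mm apart inside (5 mm clearance each side of the caddy); flared green guides reach to x = -38 mm, about 170 mm apart there. Origin on the worktop in the middle of the mouth, where the straight rails begin; x points into the bay, y left, z up. A green outline on the worktop marks the parking place.
- dock_mouth (a point): Point 50 mm above the dock's origin (rail-top height). Beyond it, at the bay's far end, a grey stop block (70 mm high with its black clamp knob) carries the buffer. The block is clamped differently each time and is not measured: the orange buffer's face, when out, stands anywhere from x = 165 to 190 mm in the dock frame, 31 to 61 mm high. Find it by touch with the caddy's nose.
- buffer (a joint): How far the orange buffer is pushed in, m: 0 = out (as at the start), 0.020 = fully home against the stop block, which is rigid. It moves along the dock's x, resists with about 5 N of friction (a little more when pushed fast) all the way, and stays where it is left.
- blue_bottle: Brown bottle with blue cap, 38 mm wide, 70 mm high, standing loose in the caddy's left front well. Origin at the centre of its underside, z up.
- green_bottle: Brown bottle with green cap, 36 mm wide, 62 mm high, standing loose in the caddy's right front well. Origin at the centre of its underside, z up.
- cup: Bystander: specimen cup with yellow lid, 66 mm wide, 70 mm high. Origin at the centre of its underside.
- stapler: Bystander: red and black stapler standing on the worktop, 138 mm long, 42 mm high. Origin under its middle.
- tape: Bystander: roll of green tape lying flat, 69 mm wide, 19 mm high. Origin at the centre of its underside.
There are look-alikes about, which are no part of the job. What is shaped like the blue_bottle but pink is not meant.

How it is judged:
On the way, in this order (a step that is already met when the one before it is completed fails the run):
1. the caddy has rolled forward outside the straight part of the bay until both castors trail straight (within 0.3 rad) (distance of caddy from where it was at the start of the episode above 0.03 m and x of caddy in the frame of dock below -0.02 m and value of joint castor_left between -0.3 and 0.3 rad and value of joint castor_right between -0.3 and 0.3 rad), for 0.05 s.
2. the caddy stands straight between the rails of the bay, the buffer not yet home (x of caddy in the frame of dock above 0.03 m and y of caddy in the frame of dock between -0.01 and 0.01 m and angle between the x axis of caddy and the x axis of dock, either way round below 0.12 rad and value of joint buffer below 0.014 m), for 0.05 s.
At the end, for the whole second after the job is handed in: Buffer in by at least 17 of 20 mm; caddy let go, at rest on its wheels between the rails, origin 90 mm or more inside the mouth, within 8 mm of the centre line and 0.1 rad of the bay's direction, castors trailing within 0.5 rad, both bottles upright in the tray (value of joint buffer above 0.017 m and x of caddy in the frame of dock above 0.09 m and y of caddy in the frame of dock between -0.008 and 0.008 m and angle between the x axis of caddy and the x axis of dock, either way round below 0.1 rad and value of joint castor_left between -0.5 and 0.5 rad and value of joint castor_right between -0.5 and 0.5 rad and angle between caddy's own z axis and vertical below 0.05 rad and height (world z) of caddy below 0.004 m and angle between each of blue_bottle, green_bottle's own z axis and vertical below 0.1 rad and height (world z) of each of blue_bottle, green_bottle above 0.03 m and linear speed of caddy below 0.01 m/s); the robot touches nothing.
It fails at once if the caddy presses on the bay with more than 22 N (contact force between caddy and dock above 22 N).
It fails at once if the arm or gripper itself touches the bay (contact force between any of the arm, the fingers and dock above 1 N).
It fails at once if the caddy is lifted or tipped (height (world z) of caddy above 0.015 m or angle between caddy's own z axis and vertical above 0.15 rad).
It fails at once if a bottle tips over (angle between any of blue_bottle, green_bottle's own z axis and vertical above 0.5 rad).
It fails at once if a bystander is moved by more than 20 mm (distance of any of cup, stapler, tape from where it was at the start of the episode above 0.02 m).
It also fails if it takes over 72 s, if anything falls off the work surface, if the arm or the gripper's body presses on something with over 40 N, if the wrist force passes 120 N, or if a joint passes its speed limit or range.

ROBOT

A 6-joint arm with a two-finger parallel gripper is mounted at the origin on a cart in front of the work surface, level with it; the furniture and walls round the work are solid. World frame = base frame: x ahead of the robot, y to its left, z up, the work surface at z = 0. Lengths are in m, angles in rad, forces in N, time in s.
With the tool pointing down it reaches from about 0.25 to 0.725 m from the base axis. Payload 4 kg.
Tool frame: the origin (TCP) lies between the finger pads; the fingertips stand 17 mm ahead of it and the grasp point (between the pads) lies 2 mm behind it; z points along the fingers, y is the direction in which the jaws open and shut (so a half turn about z gives the same grasp; the last joint's range is limited). The gripper opens to 85 mm and grips with 20 to 120 N. Pads are 22 mm wide; open, the fingers measure 114 mm over their backs; the gripper's body (76 mm by 85 mm) begins 54 mm behind the grasp point. The pads swing forward as they close: fully open they stand 13 mm farther back than shut.
Start: joints at [1.33, 0.241, 0.005, 1.335, 0, 1.571], TCP at [0.119, 0.486, 0.248] pointing down, gripper open.
Joint ranges: [-2.72, 2.72], [-1.05, 1.87], [-1.09, 1.28], [-1.99, 2.15], [-1.42, 1.44], [-3.14, 3.14]. Speed limits (rad/s): [2.79, 2.79, 3.14, 3.14, 3.14, 3.14].

INTERFACE

Orientations are given as a unit quaternion [x, y, z, w].
In Python, from workcell import readout, viewer, order gives the robot as it stands. The module is installed in compiled form; this text tells all that it offers.
- The arm moves only by the shell command python3 -m crank 'ROWS'. ROWS is text: rows parted by semicolons, each of 7 numbers parted by spaces: the shift along the tool's x, y, z in m, then the turn, a rotation vector about the tool's x, y, z in rad, then the gripper's target within -1 to 1 (shut at 1, half-way at 0, fully open at -1). A call has 1 to 20 rows; each row shifts and turns the pose as measured when the row begins, along the tool's axes as they then stand; what a row does not reach is not made up. A row lasts 1/12 s, in which the tool goes at most 41.7 mm and 7.16 degrees, less where a joint would pass 70% of its speed; a pose out of reach is approached as far as the arm can. A call with a gripper value outside its range is refused whole. The fingers move at their own pace and stop on an object; the grip force is fixed at half the most. Time passes only in rows, so rows that do not move let the fingers close. It gives the time, the measured TCP pose, the force and the opening at its end, in the units of the state.
- readout.get_obs(): the state, without advancing time (a new reading comes with each control period).
- viewer.camera(name): name is "side" or "top"; returns the picture (480x640x3 uint8, red, green, blue); there is no depth.
- viewer.calibration(name): a dict with "fx", "fy", "cx", "cy" (pixels), "eye" and "rotation" of the camera in the world. Camera axes: x right, y down, z forward; pixel columns grow to the right and rows downward; lengths in m; the calibration is good to about 2 mm. A picture is of the moment at which its call begins. calibration takes no time and is no camera call.
- order.job_done(): hands the job in, once; it reports no verdict.
The state is a dict: "clock": time; "joint_pos": joint angles; "joint_vel": joint speeds; "tau": joint torques, N m; "eef_pos": TCP position; "tool_rot": TCP orientation; "ft_force": force on the tool from outside, world axes, zero at the start; "ft_torque": the same for the moment, N m; "grip_width": finger opening in m.
Only numpy, scipy, OpenCV 4.12 (cv2) and the standard library are available. Lean on these libraries where they do the work, as an engineer would, in place of code of your own. Each camera call takes 0.05 s, during which the arm holds its last target. There are 200 camera calls.

## Working session

There is one attempt and no reset: what is moved stays moved. The work goes in short steps, Python scripts to look and compute and a shell command to move; the robot and the scene stay as the last step left them, time stands still between calls to the robot, and variables do not carry over. Pictures are saved under pics/ and viewed, about 8 in all and at most 12, crops included, and the job is handed in when it is done.

```bash
mkdir -p pics; python3 - <<'E'
from workcell import readout, viewer
import cv2, numpy as np
print(readout.get_obs())
for n in("side","top"):
    im=viewer.camera(n); cv2.imwrite(f"pics/{n}0.png",im[:,:,::-1]); print(n,viewer.calibration(n))
E
```

```text
{'clock': 0.0, 'joint_pos': array([1.33001626e+00, 2.41404055e-01, 3.70260763e-03, 1.33516982e+00,
       4.31434015e-05, 1.57081943e+00]), 'joint_vel': array([ 4.17887282e-04,  9.64884806e-04,  1.20536845e-03, -2.02196679e-03,
        5.19816737e-05, -5.32738895e-04]), 'tau': array([ 9.50181820e-04, -3.72315252e+01,  2.52411121e+01,  1.69048249e-02,
        5.32505692e-05,  9.24696906e-06]), 'eef_pos': array([0.11907614, 0.48500082, 0.24740911]), 'tool_rot': array([ 1.20110852e-01,  9.92759944e-01, -1.02737324e-03, -1.46003436e-04]), 'ft_force': array([-0.28596899, -1.25240313, -0.1295081 ]), 'ft_torque': array([-0.0525213 , -0.06992324, -0.01673748]), 'grip_width': 0.08539975061455324}
side {'fx': 442.56823895837925, 'fy': 442.56823895837925, 'cx': 319.8782102437573, 'cy': 236.50205729523694, 'eye': array([ 0.28556405, -0.50070782,  0.60773265]), 'rotation': array([ 0.87040794, -0.18956135,  0.08975081, -0.44542262])}
top {'fx': 539.6409696802644, 'fy': 539.6409696802644, 'cx': 318.5298225689368, 'cy': 235.12911867945564, 'eye': array([0.4841163 , 0.12823761, 1.35523786]), 'rotation': array([-0.69748284,  0.71585059, -0.02137691,  0.02487285])}
```

View pics/top0.png

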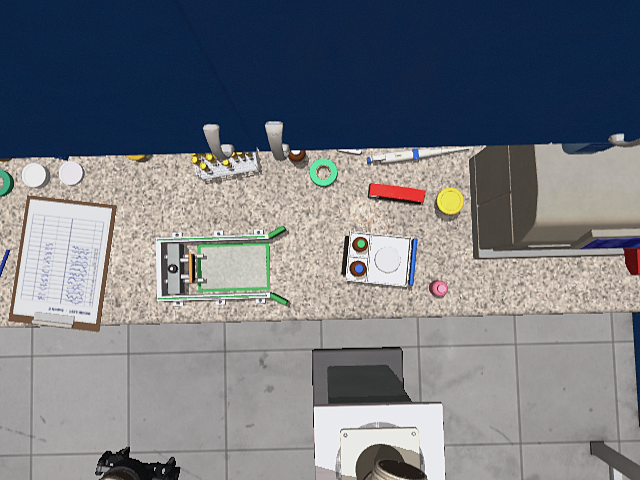

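View pics/side0.png

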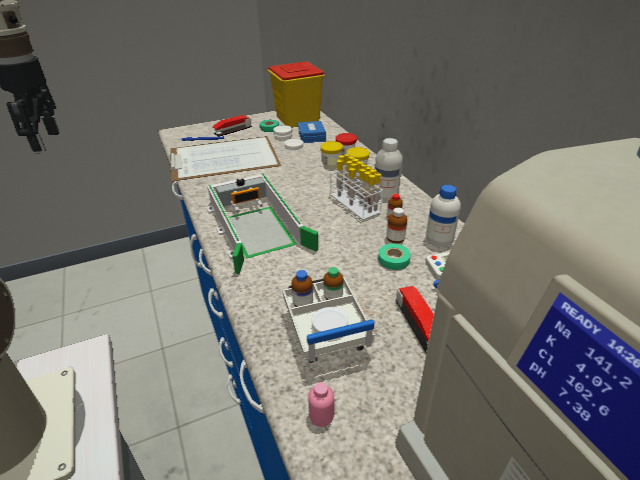

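```bash
cat > h.py <<'E'
import numpy as np, cv2
from scipy.spatial.transform import Rotation as R
from workcell import readout, viewer
def ray(n,uv,z):
    c=viewer.calibration(n); uv=np.atleast_2d(np.asarray(uv,float))
    d=np.c_[(uv[:,0]-c['cx'])/c['fx'],(uv[:,1]-c['cy'])/c['fy'],np.ones(len(uv))]
    d=R.from_quat(c['rotation']).apply(d)
    return c['eye']+d*((z-c['eye'][2])/d[:,2])[:,None]
def hsv(im): return cv2.cvtColor(im,cv2.COLOR_RGB2HSV)
def comps(mask,amin=15):
    n,l,s,c=cv2.connectedComponentsWithStats(mask.astype(np.uint8),connectivity=8)
    return [(s[i],np.argwhere(l==i)[:,::-1]) for i in range(1,n) if s[i][4]>=amin]
E
python3 - <<'E'
from h import *
im=cv2.imread("pics/top0.png")[:,:,::-1].copy(); h=hsv(im); H,S,V=[h[...,i].astype(int) for i in range(3)]
roi=np.zeros(H.shape,bool); roi[215:315,140:430]=1
def rep(nm,m,z):
    for s,p in comps(m&roi):
        r=cv2.minAreaRect(p.astype(np.float32)); b=cv2.boxPoints(r)
        print(nm,s,np.round(ray("top",p.mean(0),z)[0,:2],4),"box",np.round(ray("top",b,z)[:,:2],4).tolist())
rep("green",(H>50)&(H<85)&(S>110),0.05)
rep("orange",(H>5)&(H<20)&(S>150)&(V>120),0.046)
rep("bar",(H>100)&(H<120)&(S>150),0.093)
rep("black",(V<45),0.045)
rep("white",(V>215)&(S<25),0.056)
c=cv2.resize(im[215:315,140:440],None,fx=2.66,fy=2.66,interpolation=cv2.INTER_CUBIC)
cv2.imwrite("pics/crop1.png",c[:,:,::-1])
E
```

```text
green [268 226  18  12  95] [0.5807 0.2353] box [[0.5757, 0.2578], [0.5965, 0.2195], [0.5853, 0.2134], [0.5646, 0.2517]]
green [220 236  45   2  45] [0.5708 0.3192] box [[0.5714, 0.3727], [0.5722, 0.2659], [0.5698, 0.2658], [0.5691, 0.3726]]
green [159 239  23   1  23] [0.5697 0.4941] box [[0.569, 0.4674], [0.569, 0.4674], [0.5704, 0.5209], [0.5704, 0.5209]]
green [190 238  23   1  23] [0.5702 0.4188] box [[0.5695, 0.3921], [0.5695, 0.3921], [0.5709, 0.4455], [0.5709, 0.4455]]
green [357 240   8   8  51] [0.5466 0.0325] box [[0.5554, 0.0408], [0.555, 0.0238], [0.5381, 0.0244], [0.5385, 0.0413]]
green [198 242  72  50 450] [0.4992 0.3281] box [[0.5557, 0.4295], [0.5562, 0.2559], [0.4424, 0.2548], [0.4419, 0.4275]]
green [198 258   3  20  60] [0.4989 0.4245] box [[0.5219, 0.4267], [0.5218, 0.4218], [0.4759, 0.4223], [0.476, 0.4272]]
green [270 293  18  12 100] [0.4198 0.2344] box [[0.4251, 0.2571], [0.4364, 0.2511], [0.4158, 0.212], [0.4045, 0.218]]
green [249 295  17   1  17] [0.4291 0.2854] box [[0.4287, 0.2662], [0.4287, 0.2662], [0.4296, 0.3047], [0.4296, 0.3047]]
green [188 297  3
[... 2783 characters left out ...]
 33] [0.4314 0.4486] box [[0.4346, 0.4863], [0.4328, 0.4167], [0.4304, 0.4167], [0.4322, 0.4863]]
white [204 294  30   2  32] [0.4319 0.375 ] box [[0.435, 0.4118], [0.4333, 0.3422], [0.4309, 0.3423], [0.4327, 0.4119]]
white [157 299  24   2  26] [0.423  0.4952] box [[0.426, 0.5248], [0.4246, 0.4696], [0.4222, 0.4696], [0.4236, 0.5248]]
white [187 299  24   1  24] [0.4234 0.4252] box [[0.4227, 0.3976], [0.4227, 0.3976], [0.4242, 0.4528], [0.4242, 0.4528]]
white [221 298  21   1  21] [0.4238 0.3472] box [[0.4232, 0.3232], [0.4232, 0.3232], [0.4245, 0.3712], [0.4245, 0.3712]]
white [173 302  10   4  24] [0.4126 0.4754] box [[0.4179, 0.4864], [0.4173, 0.4648], [0.4102, 0.4649], [0.4107, 0.4865]]
```

View pics/crop1.png

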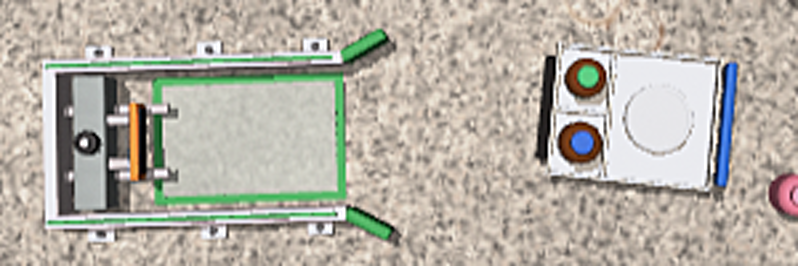

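Top view: the dock has its mouth at about (0.500, 0.2525) and faces about +y. The caddy origin is about (0.510, -0.007), heading about 7.3° towards +x. The bar centre is (0.500, -0.0845). Bar, tray and nose agree with the given sizes. Next: move over the bar.

```bash
python3 -m crank '-.0281 -.0257 0 0 0 0 0;-.0281 -.0257 0 0 0 0 0;-.0281 -.0257 0 0 0 0 0;-.0281 -.0257 0 0 0 0 0;-.0281 -.0257 0 0 0 0 0;-.0281 -.0257 0 0 0 0 0;-.0281 -.0257 0 0 0 0 0;-.0281 -.0257 0 0 0 0 0;-.0281 -.0257 0 0 0 0 0;-.0281 -.0257 0 0 0 0 0;-.0281 -.0257 0 0 0 0 0;-.0281 -.0257 0 0 0 0 0;-.0281 -.0257 0 0 0 0 0;-.0281 -.0257 0 0 0 0 0;-.0281 -.0257 0 0 0 0 0;-.0281 -.0257 0 0 0 0 0;-.0281 -.0257 0 0 0 0 0;-.0281 -.0257 0 0 0 0 0'
cat >> h.py <<'E'
def go(x,y,z,psi):
    "psi: heading of tool y, deg right of world +y; prints tool-frame shift and turn to reach the pose"
    o=readout.get_obs(); T=R.from_quat(o['tool_rot']); ps=np.radians(psi)
    ty=np.array([np.sin(ps),np.cos(ps),0]); tz=np.array([0,0,-1.]); G=R.from_matrix(np.c_[np.cross(ty,tz),ty,tz])
    M=T.as_matrix()
    print("t",round(o['clock'],2),"pos",np.round(o['eef_pos'],4),"psi",np.round(np.degrees(np.arctan2(M[0,1],M[1,1])),2),"F",np.round(o['ft_force'],1),"T",np.round(o['ft_torque'],2),"w",round(o['grip_width'],4))
    print("  q",np.round(o['joint_pos'],2),"shift",np.round(T.inv().apply(np.array([x,y,z])-o['eef_pos']),4),"turn",np.round((T.inv()*G).as_rotvec(),4))
E
python3 -c "
from h import *
go(.5003,-.0845,.2,7.3)"
```

```text
clock: 1.6
eef_pos: [0.5113, -0.1051, 0.2412]
tool_rot: [0.112, 0.994, -0.003, -0.004]
ft_force: [0.2, 0.9, 0.7]
grip_width: 0.0429
t 1.6 pos [ 0.5113 -0.1051  0.2412] psi 12.91 F [0.2 0.9 0.7] T [ 0.07 -0.05 -0.03] w 0.0429
  q [-0.2   0.29  0.06  1.34 -0.01  0.03] shift [0.015  0.0179 0.0412] turn [-0.0055 -0.0068 -0.0979]
```

```bash
python3 -m crank '.0075 .009 .02 0 0 -.049 0;.0075 .009 .02 0 0 -.049 0;0 0 .03 0 0 0 0;0 0 .03 0 0 0 0;0 0 0 0 0 0 0'
python3 -c "
from h import *
go(.5003,-.0845,.085,7.3)
im=viewer.camera('side'); cv2.imwrite('pics/s1.png',cv2.resize(im[230:430,200:460],None,fx=2.5,fy=2.5)[:,:,::-1])"
```

```text
clock: 2.02
eef_pos: [0.5061, -0.0953, 0.1363]
tool_rot: [0.069, 0.998, -0.004, -0.001]
ft_force: [-1.5, 0.8, -0.7]
grip_width: 0.0425
t 2.02 pos [ 0.5061 -0.0953  0.1363] psi 7.88 F [-1.5  0.8 -0.7] T [0.06 0.13 0.01] w 0.0425
  q [-0.18  0.35 -0.15  1.07 -0.01 -0.04] shift [0.0071 0.0103 0.0512] turn [-0.0077 -0.0014 -0.0101]
```

View pics/s1.png

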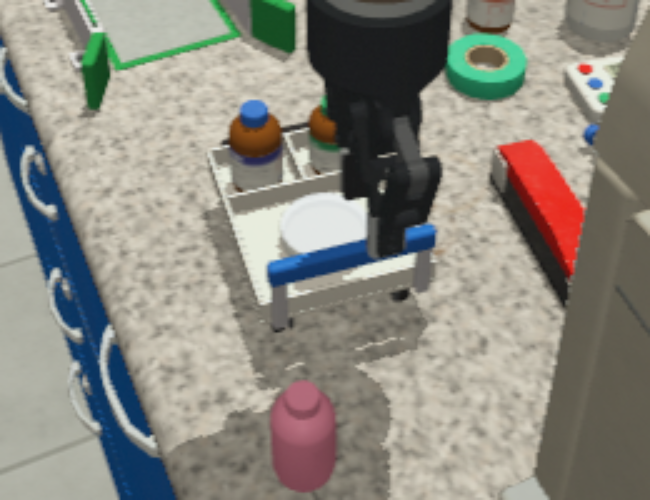

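```bash
python3 -m crank '.0071 .0103 0 -.0077 -.0014 -.01 0;0 0 0 0 0 0 0;0 0 0 0 0 0 0'
python3 -c "
from h import *
go(.5003,-.0845,.085,7.3)
im=cv2.imread('pics/side0.png')[:,:,::-1].copy();h=hsv(im)
m=(h[...,0]>100)&(h[...,0]<120)&(h[...,1]>150);m[:310]=0;m[380:]=0;m[:,:280]=0;m[:,385:]=0
for s,p in comps(m,100):
    b=cv2.boxPoints(cv2.minAreaRect(p.astype(np.float32)));print(s,ray('side',p.mean(0),.087),ray('side',b,.087)[:,:2].round(4).tolist())"
```

```text
clock: 2.32
eef_pos: [0.5031, -0.0846, 0.1419]
tool_rot: [0.064, 0.998, -0.0, 0.003]
ft_force: [-0.1, 0.3, 0.3]
grip_width: 0.0427
t 2.32 pos [ 0.5031 -0.0846  0.1419] psi 7.31 F [-0.1  0.3  0.3] T [-0.02 -0.05 -0.03] w 0.0427
  q [-0.17  0.33 -0.16  1.07 -0.   -0.04] shift [ 0.0031 -0.0003  0.0569] turn [-0.0006  0.0053 -0.0001]
[307 320  67  25 639] [[ 0.49948789 -0.08453106  0.087     ]] [[0.4495, -0.0688], [0.5579, -0.082], [0.5514, -0.1005], [0.4456, -0.0869]]
```

```bash
python3 -m crank '.0015 0 .02 0 .005 0 0;.0015 0 .02 0 0 0 0;0 0 .012 0 0 0 0;0 0 .005 0 0 0 0;0 0 0 0 0 0 0;0 0 0 0 0 0 0'
python3 -c "
from h import *
go(.5,-.0845,.085,7.3)"
```

```text
clock: 2.82
eef_pos: [0.51, -0.0868, 0.0942]
tool_rot: [0.064, 0.998, -0.002, 0.011]
ft_force: [1.0, -0.4, -0.7]
grip_width: 0.0426
t 2.82 pos [ 0.51   -0.0868  0.0942] psi 7.32 F [ 1.  -0.4 -0.7] T [0.03 0.06 0.01] w 0.0426
  q [-0.17  0.38 -0.23  0.94 -0.   -0.04] shift [0.0104 0.001  0.0089] turn [-0.0033  0.0218 -0.0003]
```

```bash
python3 -m crank '.005 .001 .004 -.0033 .011 0 0;.005 0 .004 0 .011 0 0;0 0 0 0 0 0 0;0 0 0 0 0 0 0'
python3 -c "
from h import *
go(.5,-.0845,.085,7.3)"
```

```text
clock: 3.15
eef_pos: [0.5021, -0.085, 0.089]
tool_rot: [0.064, 0.998, -0.0, 0.002]
ft_force: [-0.3, -0.2, 0.7]
grip_width: 0.0425
t 3.15 pos [ 0.5021 -0.085   0.089 ] psi 7.33 F [-0.3 -0.2  0.7] T [-0.    0.01 -0.02] w 0.0425
  q [-0.17  0.38 -0.24  0.95  0.   -0.04] shift [0.0022 0.0002 0.0039] turn [-0.0001  0.004  -0.0006]
```

```bash
python3 -m crank '.002 .0005 .0035 0 .004 0 0;0 0 0 0 0 0 0;0 0 0 0 0 0 .5;0 0 0 0 0 0 1;0 0 0 0 0 0 1;0 0 0 0 0 0 1;0 0 0 0 0 0 1;0 0 0 0 0 0 1;0 0 0 0 0 0 1'
python3 -c "
from h import *
go(.5,-.0845,.085,7.3)"
```

```text
clock: 3.9
eef_pos: [0.5003, -0.0841, 0.0858]
tool_rot: [0.064, 0.998, -0.0, 0.0]
ft_force: [-0.9, 0.3, -0.1]
grip_width: 0.009
t 3.9 pos [ 0.5003 -0.0841  0.0858] psi 7.32 F [-0.9  0.3 -0.1] T [0.02 0.07 0.02] w 0.009
  q [-0.17  0.39 -0.24  0.94 -0.   -0.04] shift [ 0.0002 -0.0004  0.0008] turn [-0.0002  0.0005 -0.0003]
```

```bash
python3 -m crank '0 .003 0 0 0 -.005 1;-.0003 .005 0 0 0 -.0106 1;-.0003 .005 0 0 0 -.0106 1;-.0003 .005 0 0 0 -.0106 1;-.0003 .005 0 0 0 -.0106 1;-.0003 .005 0 0 0 -.0106 1'
python3 -c "
from h import *
go(.5,-.0545,.0858,4)"
```

```text
clock: 4.4
eef_pos: [0.5049, -0.0557, 0.0858]
tool_rot: [0.033, 0.999, -0.001, 0.0]
ft_force: [-0.0, -0.5, 0.8]
grip_width: 0.0086
t 4.4 pos [ 0.5049 -0.0557  0.0858] psi 3.83 F [-0.  -0.5  0.8] T [-0.2   0.1   0.05] w 0.0086
  q [-0.11  0.39 -0.24  0.94 -0.   -0.04] shift [0.0049 0.0009 0.    ] turn [-0.0028  0.0004  0.003 ]
```

```bash
python3 -m crank '-.0004 .005 0 0 0 -.0145 1;-.0004 .005 0 0 0 -.0145 1;-.0004 .005 0 0 0 -.0145 1;-.0004 .005 0 0 0 -.0145 1;-.0004 .005 0 0 0 -.0145 1;-.0004 .005 0 0 0 -.0145 1;-.0004 .005 0 0 0 -.0145 1;-.0004 .005 0 0 0 -.0145 1;-.0004 .005 0 0 0 -.0145 1;-.0004 .005 0 0 0 -.0145 1;0 .003 0 0 0 0 1;0 0 0 0 0 0 1'
python3 -c "
from h import *
go(.5,0,.0858,-5)
im=viewer.camera('top'); cv2.imwrite('pics/t2.png',cv2.resize(im[200:320,140:440],None,fx=2.66,fy=2.66,interpolation=cv2.INTER_CUBIC)[:,:,::-1]); np.save('t2.npy',im)
h=hsv(im);H,S,V=[h[...,i].astype(int) for i in range(3)]
roi=np.zeros(H.shape,bool);roi[225:300,295:420]=1
for nm,m,z in(('bar',(H>100)&(H<120)&(S>150),.093),('black',V<45,.045),('white',(V>200)&(S<30),.056)):
  for s,p in comps(m&roi,40):
    b=cv2.boxPoints(cv2.minAreaRect(p.astype(np.float32)));w=ray('top',b,z)[:,:2];print(nm,s,ray('top',p.mean(0),z)[0,:2].round(4),w.round(4).tolist())
"
```

```text
clock: 5.4
eef_pos: [0.509, 0.0055, 0.0858]
tool_rot: [-0.049, 0.999, -0.001, 0.0]
ft_force: [0.4, -0.8, 0.5]
grip_width: 0.0088
t 5.4 pos [0.509  0.0055 0.0858] psi -5.64 F [ 0.4 -0.8  0.5] T [-0.05  0.05  0.  ] w 0.0088
  q [ 0.01  0.39 -0.24  0.94 -0.   -0.09] shift [ 0.0095 -0.0046 -0.    ] turn [-0.0015  0.0007  0.0112]
bar [319 274   8   8  52] [0.4677 0.1267] [[0.476, 0.1347], [0.4756, 0.1183], [0.4593, 0.1188], [0.4597, 0.1351]]
black [358 235  13  40 163] [0.5161 0.0189] [[0.5678, 0.0376], [0.5671, 0.0085], [0.4725, 0.0115], [0.4733, 0.0405]]
black [304 248   9  39 140] [0.4925 0.1614] [[0.5392, 0.1706], [0.5401, 0.1619], [0.4472, 0.1526], [0.4463, 0.1612]]
white [ 307  235   63   57 1799] [0.5024 0.0832] [[0.5549, 0.1622], [0.5688, 0.0217], [0.4481, 0.0105], [0.4343, 0.1502]]
white [381 239  38  42 917] [ 0.5175 -0.0587] [[0.556, -0.0167], [0.5537, -0.1057], [0.4553, -0.102], [0.4576, -0.0134]]
white [375 259   5  30 101] [ 0.4726 -0.0044] [[0.5083, -0.0007], [0.508, -0.0103], [0.4386, -0.008], [0.4389, 0.0016]]
```

View pics/t2.png

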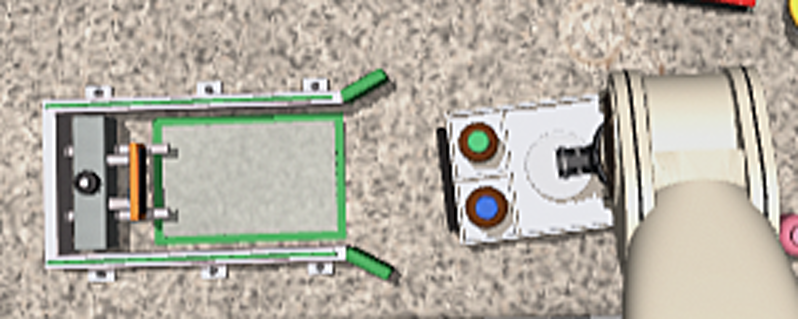

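```bash
python3 -m crank '0 .004 0 0 0 0 1;0 .005 0 0 0 0 1;0 .005 0 0 0 0 1;0 .005 0 0 0 0 1;0 .005 0 0 0 0 1;.0003 .005 0 0 0 .0091 1;.0003 .005 0 0 0 .0091 1;.0003 .005 0 0 0 .0091 1;.0003 .005 0 0 0 .0091 1;.0003 .005 0 0 0 .0091 1'
python3 -c "
from h import *
go(.501,.1,.0858,-.4)"
```

```text
clock: 6.28
eef_pos: [0.5029, 0.0576, 0.0859]
tool_rot: [-0.023, 1.0, -0.001, 0.001]
ft_force: [-0.1, -1.2, 1.1]
grip_width: 0.0089
t 6.28 pos [0.5029 0.0576 0.0859] psi -2.69 F [-0.1 -1.2  1.1] T [-0.18 -0.01  0.05] w 0.0089
  q [ 0.12  0.38 -0.25  0.94 -0.    0.07] shift [-0.      0.0424 -0.0001] turn [-0.0026  0.0016  0.0399]
```

```bash
python3 -m crank '.0003 .004 0 0 0 .009 1;.0003 .004 0 0 0 .009 1;.0003 .004 0 0 0 .009 1;.0003 .004 0 0 0 .009 1;0 .002 0 0 0 .004 1;0 0 0 0 0 0 1'
python3 -c "
from h import *
go(.501,.1,.0858,-.4)
im=viewer.camera('top'); cv2.imwrite('pics/t3.png',cv2.resize(im[215:315,140:370],None,fx=3.4,fy=3.4,interpolation=cv2.INTER_CUBIC)[:,:,::-1])
h=hsv(im);H,S,V=[h[...,i].astype(int) for i in range(3)]
roi=np.zeros(H.shape,bool);roi[225:310,200:345]=1
for nm,m,z in(('black',V<45,.045),('white',(V>200)&(S<30),.056)):
  for s,p in comps(m&roi,70):
    b=cv2.boxPoints(cv2.minAreaRect(p.astype(np.float32)));w=ray('top',b,z)[:,:2];print(nm,s,ray('top',p.mean(0),z)[0,:2].round(4),w.round(4).tolist())
"
```

```text
clock: 6.78
eef_pos: [0.5007, 0.0791, 0.0858]
tool_rot: [-0.002, 1.0, -0.001, 0.001]
ft_force: [1.2, -0.9, 0.7]
grip_width: 0.0089
t 6.78 pos [0.5007 0.0791 0.0858] psi -0.2 F [ 1.2 -0.9  0.7] T [-0.1  -0.03  0.05] w 0.0089
  q [ 0.16  0.39 -0.24  0.94 -0.    0.15] shift [-0.0003  0.0209 -0.    ] turn [-0.0016  0.0014 -0.0035]
black [275 246   5  39 137] [0.5007 0.2363] [[0.5462, 0.2411], [0.5463, 0.2328], [0.4541, 0.2316], [0.454, 0.2399]]
white [243 229  26  10  90] [0.576  0.2794] [[0.5671, 0.316], [0.5889, 0.3156], [0.5873, 0.2552], [0.5656, 0.2556]]
white [281 242  20  35 254] [0.514  0.2008] [[0.5551, 0.2245], [0.5539, 0.1787], [0.4722, 0.1806], [0.4733, 0.2262]]
white [282 242  47  49 960] [0.4907 0.1552] [[0.553, 0.2267], [0.5546, 0.1155], [0.4413, 0.114], [0.4397, 0.2245]]
white [334 247  11  43 256] [0.4945 0.0845] [[0.5397, 0.097], [0.5391, 0.073], [0.4384, 0.0759], [0.439, 0.0998]]
white [329 273   7  26  94] [0.4497 0.1044] [[0.4773, 0.113], [0.4786, 0.1028], [0.4186, 0.0952], [0.4173, 0.1054]]
```

View pics/t3.png

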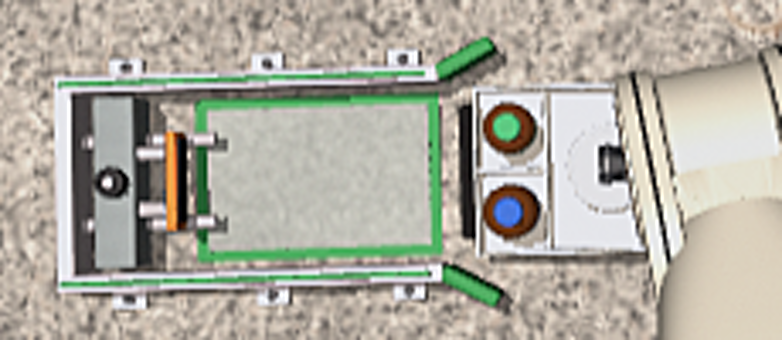

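```bash
python3 -m crank '0 .004 0 0 0 -.001 1;0 .005 0 0 0 -.001 1;0 .005 0 0 0 -.001 1;0 .005 0 0 0 0 1;0 .005 0 0 0 0 1;0 .005 0 0 0 0 1;0 .005 0 0 0 0 1;0 .005 0 0 0 0 1'
python3 -c "
from h import *
go(.5005,.2,.0858,-.4)"
```

```text
clock: 7.5
eef_pos: [0.5006, 0.1201, 0.0858]
tool_rot: [-0.001, 1.0, -0.001, 0.001]
ft_force: [0.7, -2.0, 1.8]
grip_width: 0.009
t 7.5 pos [0.5006 0.1201 0.0858] psi -0.17 F [ 0.7 -2.   1.8] T [-0.23  0.07 -0.02] w 0.009
  q [ 0.24  0.4  -0.22  0.95 -0.    0.23] shift [-0.0001  0.0799 -0.0002] turn [-0.0028  0.0013 -0.0041]
```

```bash
python3 -m crank '0 .005 0 0 0 -.001 1;0 .005 0 0 0 -.001 1;0 .005 0 0 0 -.001 1;0 .005 0 0 0 -.001 1;0 .005 0 0 0 0 1;0 .005 0 0 0 0 1;0 .005 0 0 0 0 1;0 .005 0 0 0 0 1'
python3 -c "
from h import *
go(.5003,.2,.0858,-.4)"
```

```text
clock: 8.17
eef_pos: [0.5005, 0.1649, 0.0858]
tool_rot: [-0.004, 1.0, -0.001, 0.001]
ft_force: [0.9, -1.0, 0.8]
grip_width: 0.0086
t 8.17 pos [0.5005 0.1649 0.0858] psi -0.47 F [ 0.9 -1.   0.8] T [-0.28 -0.03 -0.  ] w 0.0086
  q [ 0.32  0.42 -0.19  0.96 -0.    0.31] shift [-0.0001  0.0351 -0.0001] turn [-0.0027  0.0018  0.0013]
```

```bash
python3 -m crank '0 .005 0 0 0 0 1;0 .005 0 0 0 0 1;0 .005 0 0 0 0 1;0 .005 0 0 0 0 1;0 .005 0 0 0 0 1;0 .005 0 0 0 0 1;0 .005 0 0 0 0 1;0 .005 0 0 0 0 1;0 .005 0 0 0 0 1;0 .005 0 0 0 0 1;0 .003 0 0 0 0 1;0 .002 0 0 0 0 1;0 .001 0 0 0 0 1;0 0 0 0 0 0 1'
python3 -c "
from h import *
go(.5,.235,.0858,-.4)
im=viewer.camera('top'); cv2.imwrite('pics/t4.png',cv2.resize(im[215:315,140:340],None,fx=4,fy=4,interpolation=cv2.INTER_CUBIC)[:,:,::-1])"
```

```text
clock: 9.33
eef_pos: [0.5001, 0.2289, 0.0858]
tool_rot: [-0.005, 1.0, -0.001, 0.001]
ft_force: [0.4, -0.7, 1.9]
grip_width: 0.0085
t 9.33 pos [0.5001 0.2289 0.0858] psi -0.56 F [ 0.4 -0.7  1.9] T [-0.09 -0.03 -0.01] w 0.0085
  q [ 0.43  0.46 -0.13  0.98 -0.    0.42] shift [0.     0.0061 0.    ] turn [-0.0015  0.0024  0.0028]
```

View pics/t4.png

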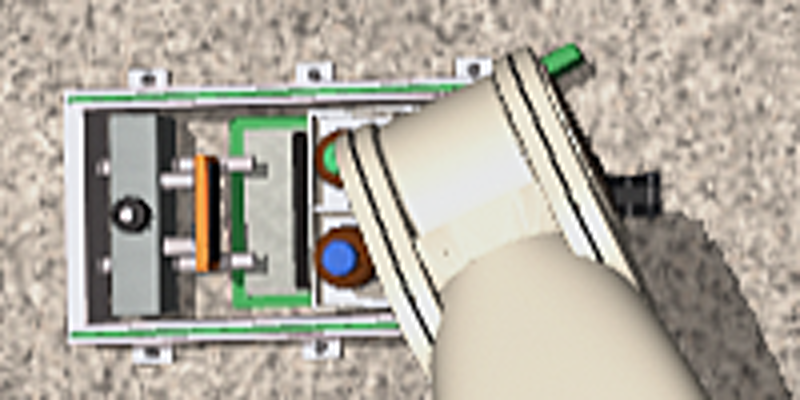

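```bash
python3 -m crank '0 .003 0 0 0 0.001 1;0 .004 0 0 0 0.001 1;0 .004 0 0 0 0.001 1;0 .004 0 0 0 0 1;0 .004 0 0 0 0 1;0 .004 0 0 0 0 1;0 .003 0 0 0 0 1;0 .002 0 0 0 0 1;0 .001 0 0 0 0 1;0 .001 0 0 0 0 1'
python3 -c "
from h import *
go(.4998,.265,.0858,-.4)"
```

```text
clock: 10.22
eef_pos: [0.4998, 0.2614, 0.0858]
tool_rot: [-0.003, 1.0, -0.001, 0.001]
ft_force: [0.4, -0.6, 2.0]
grip_width: 0.0091
t 10.22 pos [0.4998 0.2614 0.0858] psi -0.32 F [ 0.4 -0.6  2. ] T [-0.16 -0.01  0.06] w 0.0091
  q [ 0.48  0.48 -0.08  1.   -0.    0.48] shift [-0.      0.0036  0.    ] turn [-0.0019  0.0022 -0.0014]
```

```bash
for i in 1 ; do python3 -m crank '0 .0015 0 0 0 0 1;0 .0015 0 0 0 0 1;0 .0015 0 0 0 0 1;0 .0015 0 0 0 0 1;0 .0015 0 0 0 0 1'; python3 -m crank '0 .0015 0 0 0 0 1;0 .0015 0 0 0 0 1;0 .0015 0 0 0 0 1'; python3 -m crank '0 .0015 0 0 0 0 1;0 .0015 0 0 0 0 1';python3 -m crank '0 .0015 0 0 0 0 1;0 .0015 0 0 0 0 1'; done
```

```text
clock: 10.63
eef_pos: [0.4998, 0.2693, 0.0858]
tool_rot: [-0.003, 1.0, -0.001, 0.001]
ft_force: [0.4, -0.1, 1.9]
grip_width: 0.0089
clock: 10.88
eef_pos: [0.4997, 0.2741, 0.0858]
tool_rot: [-0.002, 1.0, -0.001, 0.001]
ft_force: [-0.2, -1.3, 1.4]
grip_width: 0.0088
clock: 11.05
eef_pos: [0.4998, 0.2766, 0.0858]
tool_rot: [-0.002, 1.0, -0.002, 0.001]
ft_force: [-0.6, -6.6, 4.6]
grip_width: 0.009
clock: 11.22
eef_pos: [0.4997, 0.2771, 0.0858]
tool_rot: [-0.002, 1.0, -0.005, 0.001]
ft_force: [0.1, -5.9, 4.0]
grip_width: 0.0085
```

```bash
python3 -m crank '0 .0018 0 0 0 0 1;0 .0018 0 0 0 0 1;0 .0018 0 0 0 0 1'; python3 -m crank '0 .0018 0 0 0 0 1;0 .0018 0 0 0 0 1;0 .0018 0 0 0 0 1'; python3 -c "
from h import *
go(.4997,.295,.0858,-.4)"
```

```text
clock: 11.47
eef_pos: [0.4997, 0.2784, 0.0859]
tool_rot: [-0.0, 1.0, -0.009, 0.001]
ft_force: [-0.2, -6.1, 3.3]
grip_width: 0.0088
clock: 11.72
eef_pos: [0.4996, 0.2799, 0.086]
tool_rot: [0.001, 1.0, -0.013, 0.001]
ft_force: [-0.5, -5.1, 3.3]
grip_width: 0.0089
t 11.72 pos [0.4996 0.2799 0.086 ] psi 0.07 F [-0.5 -5.1  3.3] T [-0.64  0.03  0.24] w 0.0089
  q [ 0.52  0.51 -0.04  1.03 -0.02  0.52] shift [-0.      0.0151 -0.0002] turn [-0.0259  0.0018 -0.0083]
```

```bash
python3 -m crank '0 .002 0 -.009 0 -.003 1;0 .002 0 -.009 0 -.003 1;0 .002 0 -.009 0 -.003 1'; python3 -m crank '0 .002 0 -.006 0 -.002 1;0 .002 0 -.006 0 -.002 1;0 .002 0 -.006 0 -.002 1'; python3 -c "
from h import *
go(.4997,.295,.0858,-.4)"
```

```text
clock: 11.97
eef_pos: [0.4996, 0.282, 0.0859]
tool_rot: [-0.003, 1.0, -0.003, 0.001]
ft_force: [0.0, -5.6, 3.0]
grip_width: 0.0085
clock: 12.22
eef_pos: [0.4997, 0.2827, 0.0858]
tool_rot: [-0.004, 1.0, 0.001, 0.001]
ft_force: [0.5, -5.8, 4.0]
grip_width: 0.0086
t 12.22 pos [0.4997 0.2827 0.0858] psi -0.43 F [ 0.5 -5.8  4. ] T [-1.28 -0.02 -0.09] w 0.0086
  q [ 0.51  0.5  -0.06  1.01  0.    0.51] shift [-0.0001  0.0123  0.    ] turn [0.0011 0.0018 0.0005]
```

```bash
python3 -m crank '0 .003 0 -.003 0 -.001 1;0 .003 0 -.003 0 -.001 1;0 .003 0 -.003 0 -.001 1'; python3 -m crank '0 .003 0 -.003 0 -.001 1;0 .003 0 -.003 0 -.001 1;0 .003 0 -.003 0 -.001 1'; python3 -c "
from h import *
go(.4996,.295,.0858,-.4)"
```

```text
clock: 12.47
eef_pos: [0.4996, 0.2857, 0.0858]
tool_rot: [-0.003, 1.0, -0.001, 0.001]
ft_force: [0.5, -6.2, 3.7]
grip_width: 0.0089
clock: 12.72
eef_pos: [0.4996, 0.2893, 0.0858]
tool_rot: [-0.002, 1.0, -0.002, 0.001]
ft_force: [-0.1, -6.3, 5.5]
grip_width: 0.0087
t 12.72 pos [0.4996 0.2893 0.0858] psi -0.25 F [-0.1 -6.3  5.5] T [-1.15 -0.01 -0.04] w 0.0087
  q [ 0.53  0.51 -0.04  1.02 -0.    0.52] shift [0.     0.0057 0.    ] turn [-0.0036  0.0017 -0.0026]
```

```bash
python3 -m crank '0 .0025 0 -.004 0 -.002 1;0 .0025 0 -.004 0 -.002 1'; python3 -m crank '0 .002 0 -.003 0 -.001 1;0 .002 0 -.003 0 -.001 1'; python3 -m crank '0 .002 0 -.003 0 -.001 1;0 .002 0 -.003 0 -.001 1'; python3 -c "
from h import *
go(.4996,.295,.0858,-.4)"
```

```text
clock: 12.88
eef_pos: [0.4996, 0.2909, 0.0858]
tool_rot: [-0.003, 1.0, -0.001, 0.001]
ft_force: [0.9, -5.5, 4.4]
grip_width: 0.0088
clock: 13.05
eef_pos: [0.4996, 0.2916, 0.0858]
tool_rot: [-0.003, 1.0, -0.002, 0.001]
ft_force: [0.6, -6.5, 3.2]
grip_width: 0.0092
clock: 13.22
eef_pos: [0.4996, 0.2922, 0.0858]
tool_rot: [-0.003, 1.0, -0.002, 0.001]
ft_force: [1.0, -6.1, 3.4]
grip_width: 0.0087
t 13.22 pos [0.4996 0.2922 0.0858] psi -0.29 F [ 1.  -6.1  3.4] T [-1.08 -0.   -0.01] w 0.0087
  q [ 0.53  0.51 -0.04  1.02 -0.    0.53] shift [-0.      0.0028  0.    ] turn [-0.0043  0.0016 -0.002 ]
```

```bash
for k in 1; do python3 -m crank '0 .0022 0 -.003 0 -.001 1;0 .0022 0 -.003 0 -.001 1'; python3 -m crank '0 .0022 0 -.003 0 -.001 1;0 .0022 0 -.003 0 -.001 1'; python3 -m crank '0 .0022 0 -.002 0 -.001 1;0 .0022 0 -.002 0 0 1'; done
```

```text
clock: 13.38
eef_pos: [0.4996, 0.2932, 0.0858]
tool_rot: [-0.002, 1.0, -0.003, 0.001]
ft_force: [0.0, -5.7, 4.3]
grip_width: 0.0088
clock: 13.55
eef_pos: [0.4996, 0.2943, 0.0858]
tool_rot: [-0.002, 1.0, -0.003, 0.001]
ft_force: [-0.0, -5.4, 2.9]
grip_width: 0.0087
clock: 13.72
eef_pos: [0.4996, 0.2953, 0.0859]
tool_rot: [-0.001, 1.0, -0.004, 0.001]
ft_force: [-0.1, -6.5, 3.4]
grip_width: 0.0088
```

```bash
python3 -m crank '0 .0022 0 -.004 0 -.002 1;0 .0022 0 -.004 0 -.002 1'; python3 -m crank '0 .0022 0 -.003 0 -.001 1;0 .0022 0 -.003 0 -.001 1'; python3 -m crank '0 .0024 0 -.003 0 -.001 1;0 .0024 0 -.003 0 -.001 1';  python3 -c "
from h import *
go(.4996,.297,.0858,-.4)"
```

```text
clock: 13.88
eef_pos: [0.4996, 0.2965, 0.0858]
tool_rot: [-0.002, 1.0, -0.003, 0.001]
ft_force: [-0.3, -6.5, 3.4]
grip_width: 0.009
clock: 14.05
eef_pos: [0.4996, 0.2966, 0.0859]
tool_rot: [-0.002, 1.0, -0.005, 0.001]
ft_force: [0.4, -7.9, 4.5]
grip_width: 0.0091
clock: 14.22
eef_pos: [0.4996, 0.2967, 0.0859]
tool_rot: [-0.001, 1.0, -0.006, 0.001]
ft_force: [1.3, -8.2, 4.5]
grip_width: 0.0085
t 14.22 pos [0.4996 0.2967 0.0859] psi -0.17 F [ 1.3 -8.2  4.5] T [-1.33 -0.04  0.07] w 0.0085
  q [ 0.54  0.52 -0.03  1.03 -0.01  0.54] shift [0.     0.0003 0.0001] turn [-0.0129  0.0014 -0.004 ]
```

```bash
python3 -m crank '0 .003 0 -.006 0 -.002 1;0 .003 0 -.006 0 -.002 1'; python3 -m crank '0 .003 0 -.002 0 0 1;0 .003 0 -.002 0 0 1';  python3 -c "
from h import *
go(.4996,.297,.0858,-.4)
im=viewer.camera('side'); cv2.imwrite('pics/s5.png',cv2.resize(im[150:300,180:380],None,fx=4,fy=4,interpolation=cv2.INTER_CUBIC)[:,:,::-1])"
```

```text
clock: 14.38
eef_pos: [0.4996, 0.2967, 0.0858]
tool_rot: [-0.002, 1.0, -0.006, 0.001]
ft_force: [0.3, -9.4, 4.6]
grip_width: 0.0088
clock: 14.55
eef_pos: [0.4996, 0.2967, 0.0859]
tool_rot: [0.0, 1.0, -0.01, 0.001]
ft_force: [1.1, -9.6, 5.5]
grip_width: 0.0084
t 14.55 pos [0.4996 0.2967 0.0859] psi 0.02 F [ 1.1 -9.6  5.5] T [-1.52 -0.08  0.14] w 0.0084
  q [ 0.54  0.52 -0.02  1.04 -0.02  0.55] shift [-0.      0.0003  0.0001] turn [-0.0202  0.0011 -0.0074]
```

View pics/s5.png

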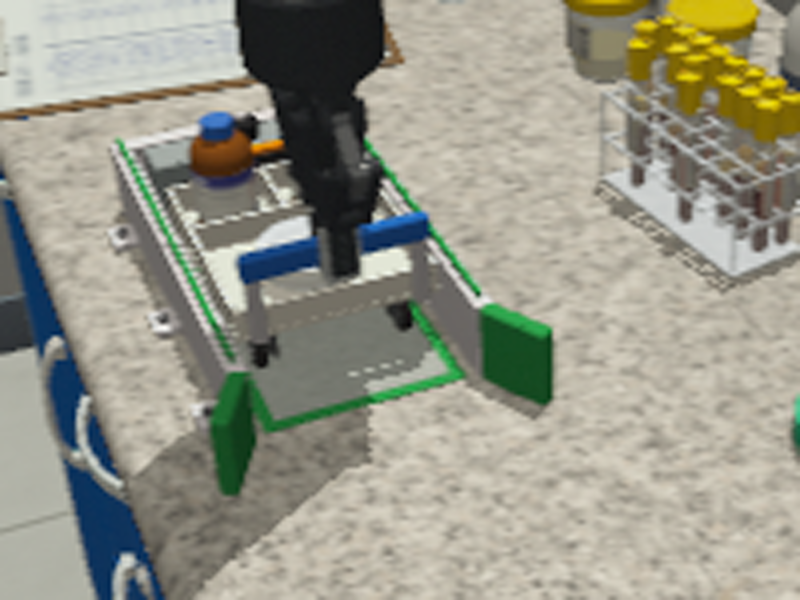

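```bash
python3 -m crank '0 0 0 -.01 0 -.004 1;0 0 0 -.008 0 -.002 1;0 0 0 0 0 0 1;0 0 0 0 0 0 .5;0 0 0 0 0 0 .2;0 0 0 0 0 0 0;0 0 0 0 0 0 0;0 0 0 0 0 0 0'
python3 -c "
from h import *
go(.4996,.2967,.14,-.4)"
```

```text
clock: 15.27
eef_pos: [0.4985, 0.2978, 0.0847]
tool_rot: [-0.003, 1.0, 0.0, -0.001]
ft_force: [-0.1, -0.7, 0.7]
grip_width: 0.0425
t 15.27 pos [0.4985 0.2978 0.0847] psi -0.39 F [-0.1 -0.7  0.7] T [ 0.07  0.02 -0.03] w 0.0425
  q [ 0.54  0.52 -0.03  1.02  0.    0.53] shift [-0.001  -0.0011 -0.0553] turn [ 0.0001 -0.0017 -0.0002]
```

```bash
python3 -m crank '0 0 -.01 0 0 0 0;0 0 -.015 0 0 0 0;0 0 -.02 0 0 0 0;0 0 -.025 0 0 0 0;0 0 -.03 0 0 0 0;0 0 -.03 0 0 0 0;0 0 -.03 0 0 0 0;.01 -.03 -.01 0 0 0 0;.01 -.04 0 0 0 0 0;.01 -.04 0 0 0 0 0;.01 -.04 0 0 0 0 0;.01 -.04 0 0 0 0 0;.01 -.04 0 0 0 0 0;.01 -.03 0 0 0 0 0;0 0 0 0 0 0 0;0 0 0 0 0 0 0'
python3 -c "
from h import *
go(.4996,.1,.24,-.4)
im=viewer.camera('top'); cv2.imwrite('pics/t6.png',cv2.resize(im[215:315,140:340],None,fx=4,fy=4,interpolation=cv2.INTER_CUBIC)[:,:,::-1])
h=hsv(im);H,S,V=[h[...,i].astype(int) for i in range(3)]
roi=np.zeros(H.shape,bool);roi[225:310,150:345]=1
for nm,m,z in(('bar',(H>100)&(H<120)&(S>150),.093),('orange',(H>5)&(H<20)&(S>150)&(V>120),0.046)):
  for s,p in comps(m&roi,20):
    b=cv2.boxPoints(cv2.minAreaRect(p.astype(np.float32)));w=ray('top',b,z)[:,:2];print(nm,s,ray('top',p.mean(0),z)[0,:2].round(4),w.round(4).tolist())
"
```

```text
clock: 16.6
eef_pos: [0.429, 0.0314, 0.2741]
tool_rot: [-0.007, 1.0, 0.001, 0.006]
ft_force: [0.7, 0.5, 0.2]
grip_width: 0.0429
t 16.6 pos [0.429  0.0314 0.2741] psi -0.83 F [0.7 0.5 0.2] T [ 0.03 -0.02 -0.02] w 0.0429
  q [ 0.07  0.08 -0.12  1.36  0.    0.06] shift [-0.0711  0.0675  0.0351] turn [0.0019 0.0123 0.0074]
bar [248 243   6  46 190] [0.4991 0.2941] [[0.5527, 0.2992], [0.5527, 0.2893], [0.4474, 0.2887], [0.4475, 0.2986]]
bar [191 276   9   8  55] [0.4703 0.4239] [[0.4698, 0.4361], [0.4823, 0.4231], [0.4703, 0.4115], [0.4579, 0.4245]]
orange [180 253   4  30  87] [0.5002 0.4677] [[0.5353, 0.4712], [0.5351, 0.4639], [0.4649, 0.4646], [0.4651, 0.4718]]
```

View pics/t6.png

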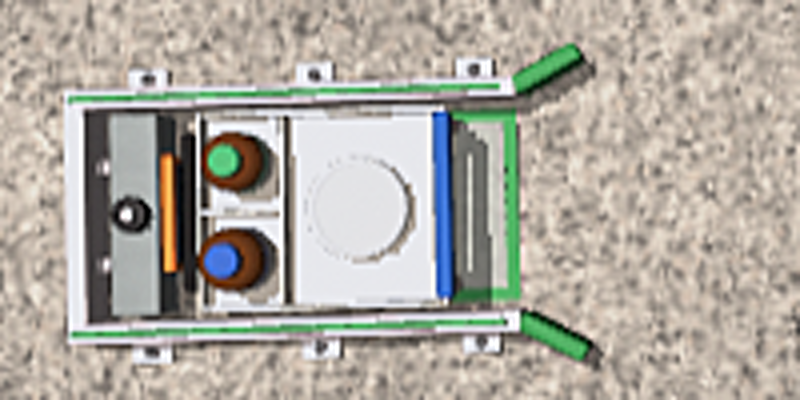

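```bash
python3 -c "
from workcell import order
print(order.job_done())"
```

```text
the job is handed in; nothing more can be done
None
```

The caddy is docked with the buffer pushed home, the gripper has let go, and I handed the job in at about 16.6 s on the robot's clock. The hand-in gives no verdict, so what follows rests on my own measurements.

**What I did:** I gripped the blue bar and rolled the caddy forward about 165 mm in a shallow S-curve so the castors would trail. It entered the bay within about 1 mm of the centre line. I felt the buffer at about 6 N and pushed until the caddy stalled on the stop block. The largest push force I read was about 9.6 N. Then I opened the gripper, lifted and backed away.

**Last checks, from the top view after letting go:**
- **Buffer:** the orange face had moved about 20.4 mm and sat flush against the grey block. By touch I got about 20 mm of travel.
- **Caddy position:** its origin was about 0.12 m inside the mouth, about 1 mm or less off centre. Its heading was within about 0.5° of the bay's.
- **Bottles:** both were standing in their wells.
- **Arm:** it was clear of everything, with the force reading near zero.

**Not checked directly:**
- **Castor angles:** the camera does not show them, so I inferred them from more than 150 mm of straight rolling at the end.
- **Contact force:** I judged the force on the bay from the wrist reading at the end of each call, not between readings.
- **Bystanders:** I did not measure the cup, stapler and tape again; the arm stayed well away from them.

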